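# Emboss a gift tag in the counter seal press

### The arm

A 7-joint arm with a two-finger parallel gripper is mounted at the origin on a cart in front of the work surface, level with it; the furniture and walls round the work are solid. World frame = base frame: x ahead of the robot, y to its left, z up, the work surface at z = 0. Lengths are in m, angles in degrees, forces in N, time in s.
With the tool pointing down it reaches from about 0.35 to 0.9 m from the base axis. Payload 8.1 kg.
Tool frame: the origin (TCP) lies midway between the tips of the shut fingers; the grasp point (between the pads) lies 19 mm behind it (grip_point_offset is the distance from the TCP to the grasp point, in m); z points along the fingers, y is the direction in which the jaws open and shut (so a half turn about z gives the same grasp; the last joint's range is limited). The gripper opens to 92 mm and grips with 3 to 60 N. Pads are 19 mm wide; open, the fingers measure 130 mm over their backs; the gripper's body (75 mm by 190 mm) begins 47 mm behind the grasp point.
Start: joints at [-82.884, 24.895, 1.432, 90.138, -0.665, 64.973, -4.303], TCP at [0.141, 0.609, 0.227] pointing down, gripper open.
Joint ranges: [-149.89, 149.89], [-25.12, 119.58], [-72.63, 75.52], [4.76, 147.25], [-75.54, 255.54], [6.69, 114.76], [-157.13, 157.13]. Speed limits (degrees/s): [127.2, 127.2, 172.46, 172.46, 180, 180, 180].

### API

Orientations are given as [roll, pitch, yaw] about the fixed x, y, z axes, in that order (R = Rz(yaw) Ry(pitch) Rx(roll)).
In Python, from cell import * gives the robot as it stands. The module is installed in compiled form; this text tells all that it offers.
- The arm moves only by the shell command python3 -m jog 'ROWS' [FORCE]. ROWS is JSON, a list that holds one entry, the list of rows, each a list of 7 numbers: the opening, from 0 (shut) to 1 (fully open), then the shift along the tool's x, y, z in m, then the turn, a rotation vector about the tool's x, y, z in rad. A call has 1 to 8 rows; each row shifts and turns the commanded pose from where the row before left it, along the tool's axes as they then stand; what a row does not reach is not made up. A row lasts 1/8 s, in which the tool goes at most 62.5 mm and 10.7 degrees, less where a joint would pass 70% of its speed; a pose out of reach is approached as far as the arm can. A call is refused whole if a number of a shift passes 0.0625 or a number of a turn 0.188, either way. A call with a gripper value outside its range is refused whole. The fingers move at their own pace and stop on an object; FORCE is the grip in N (left out, the last holds). Time passes only in rows, so rows that do not move let the fingers close. It gives the time, the measured TCP pose, the force and the opening at its end, in the units of the state.
- read_state(): the state, without advancing time (a new reading comes with each control period).
- read_camera(name): name is "scene" or "top" or "wrist"; returns (picture, depth): 384x512x3 uint8, red, green, blue; 384x512 float32, m along the optical axis (not along the pixel's ray), 0 where there is no reading.
- camera_model(name): a dict with "fx", "fy", "cx", "cy" (pixels), "rvec" (rotation vector, rad) and "tvec" (3), from world to camera coordinates, as OpenCV has them. Camera axes: x right, y down, z forward; pixel columns grow to the right and rows downward; lengths in m; the calibration is good to about 2 mm. A picture is of the moment at which its call begins: read the wrist's pose just before it. camera_model takes no time and is no camera call; for the wrist camera it gives the pose at the moment of the call.
- hand_in(): hands the job in, once; it reports no verdict.
The state is a dict: "clock": time; "joint_positions": joint angles; "joint_vel": joint speeds; "joint_efforts": joint torques, N m; "ee_pos": TCP position; "tcp_rot": TCP orientation; "contact_force": force on the tool from outside, world axes, zero at the start; "torque": the same for the moment, N m; "width": opening from 0.0 (shut) to 1.0 (fully open).
Only numpy, scipy, OpenCV 4.12 (cv2) and the standard library are available. Lean on these libraries where they do the work, as an engineer would, in place of code of your own. Each camera call takes 0.05 s, during which the arm holds its last target. There are 200 camera calls.

### The job

Emboss the gift tag that lies half-fed on the seal press: push it all the way in against the back stop, flip the press's lock-off lever forward (towards the paddle's free end), then squeeze the paddle fully down against the body and keep it there for a full second. Let the paddle come up, flip the lock-off lever all the way back so that the press is safe again, and only then pull the tag out by its tab and lay it flat inside the dark wooden tray. Leave the tray, the stack of blank tags and the other things on the counter where they are.

Things in the scene. Friction and masses are not known exactly. Their poses are not given: they have to be found in the camera images.
- press: Grey cast seal press (embosser) bolted down, 205 x 104 mm, 115 high. Press frame (all 'press' offsets below: x, y, z in mm): origin on the counter; x from the feed side (facing the robot) to the rear hinge, z up. Foot plate x -60 to 145, 11 high. Upper arm (34 wide, x -32 to 136, z 37 to 53) is the body the paddle closes on
- bed (a point): Point on the press's feed bed at press (0, 0, 26). Bed: x -37 to 65, top z 26; two guides 68 mm apart, 9 high, x -35 to 45, lead to the back stop (face x = 45). Throat under the arm 11 mm high. In front a 12 mm wide tongue (x -94 to -30, top z 26) carries the tag's tab
- tag: Off-white board gift tag, 4 mm thick, about 30 g: body 90 x 64 mm, x -45 to 45 from the origin (centre of its underside); z up. Starts flat on the feed bed between the guides, tab to the feed side, x along the press's x, 25 to 45 mm short of the back stop. Fully home its origin meets point bed. Slides with under 1 N
- tab_end (a point): Middle of the end edge of the tag's pull tab, half thickness, at tag x = -93 mm. The tab is 24 mm wide, tag x -93 to -45; it overhangs the tongue by 6 mm at each side and hangs free over the counter, so fingers can straddle it. Fully home it is at press (-93, 0, 28)
- paddle (a joint): Angle of the steel paddle, 36 mm wide, over the upper arm, hinged at press (120, 0, 60), axis along y: 0 open (nose raised), 0.15 closed on the arm; a spring lifts it when let go. Its nose is at x -45. At the pad it takes about 5 N to start, 13 N to close. With the lock-off lever back (0) it cannot pass about 0.045
- paddle_pad (a point): Centre of the top of the ribbed black pad (34 x 36 mm) at the paddle's nose: press down here. At press (-27, 0, 90) open, (-30, 0, 67.5) closed
- lock_lever (a joint): Angle of the lock-off lever, pivoted in ears on the paddle at press (32, 0, 83) when that is open, axis along y: 0 back (locked, thumb piece leans 0.5 rad rearward of upright), 1.25 fully forward (free, leans 0.75 rad to the nose). Push the thumb piece with 2 to 6 N; it stays where it is left
- lever_top (a point): Middle of the top edge of the lever's black thumb piece (26 mm wide along y, 18 tall, 8 thick), 34 mm from the pivot. At press (49, 0, 113) back, (9, 0, 108) forward, paddle open. The paddle's top is at z 77 below the pivot (z 80 at x 10, z 73 at x 60); the ears end at z 90
- die: Steel embossing punch, 19 mm across, sprung in the paddle; when the paddle closes it comes down through the upper arm onto the tag at press x = 15 with up to about 7 N
- wood_tray: Dark wooden tray, 150 x 225 x 18 mm, loose, beside the press (left or right); origin: centre of its underside, y axis along the 225 mm length, which runs roughly away from the robot. Inside a flat floor of about 108 x 190 mm, 8 mm above the counter; rim 18 high
- blank_stack: Stack of six blank tags of the same shape, 25 mm high, at the back. Origin under its centre. Bystander
- order_pad: Black order pad, 120 x 90 x 16 mm, near the front edge. Bystander
- marker_0: Red and white marker pen, 135 mm long, 16 mm thick, lying between press and tray. Bystander
- green_tape: Roll of beige tape lying flat, 96 mm across, 25 mm high, at the left. Bystander

How it is judged (in metres and radians):
On the way, in this order (a step that is already met when the one before it is completed fails the run):
1. the tag is pushed fully home against the back stop, the press still locked (x of tag in the frame of press above -0.004 m and z of tag in the frame of press below 0.032 m and angle between the x axis of tag and the x axis of press, either way round below 0.09 rad and value of joint lock_lever below 0.2 rad and value of joint paddle below 0.02 rad), for 0.2 s.
2. the lock-off lever is flipped forward, the paddle still up and the tag still home (x of tag in the frame of press above -0.004 m and z of tag in the frame of press below 0.032 m and angle between the x axis of tag and the x axis of press, either way round below 0.09 rad and value of joint lock_lever above 1 rad and value of joint paddle below 0.05 rad), for 0.1 s.
3. the paddle is squeezed against the body with the punch pressing on the tag, and kept there (x of tag in the frame of press above -0.004 m and z of tag in the frame of press below 0.032 m and angle between the x axis of tag and the x axis of press, either way round below 0.09 rad and value of joint paddle above 0.138 rad and contact force between die and tag above 2.5 N), for 0.7 s.
4. the paddle is up and the lever is back (locked) while the tag is still in the throat (value of joint lock_lever below 0.2 rad and value of joint paddle below 0.02 rad and x of tag in the frame of press above -0.03 m), for 0.1 s.
At the end, for the whole second after the job is handed in: The tag lies flat (within 0.1 rad) and at rest inside the wooden tray, let go; the paddle is up (below 0.02 rad) and the lock-off lever is back (below 0.2 rad) (x of tag in the frame of wood_tray between -0.05 and 0.05 m and y of tag in the frame of wood_tray between -0.085 and 0.085 m and z of tag in the frame of wood_tray below 0.016 m and angle between tag's own z axis and vertical below 0.1 rad and linear speed of tag below 0.02 m/s and value of joint lock_lever below 0.2 rad and value of joint paddle below 0.02 rad); the robot touches nothing.
It fails at once if a bystander is moved by more than 30 mm (distance of any of blank_stack, order_pad, green_tape, marker_0 from where it was at the start of the episode above 0.03 m).
It fails at once if the tray is shoved by more than 50 mm (distance of wood_tray from where it was at the start of the episode above 0.05 m).
It also fails if it takes over 61 s, if anything falls off the work surface, if the arm or the gripper's body presses on something with over 40 N, if the wrist force passes 120 N, or if a joint passes its speed limit or range.

## Working session

There is one attempt and no reset: what is moved stays moved. The work goes in short steps, Python scripts to look and compute and a shell command to move; the robot and the scene stay as the last step left them, time stands still between calls to the robot, and variables do not carry over. Pictures are saved under pics/ and viewed, about 8 in all and at most 12, crops included, and the job is handed in when it is done.

```bash
mkdir -p pics; python3 - <<'E'
from cell import *
import cv2, numpy as np
s=read_state(); print({k:np.round(v,3).tolist() for k,v in s.items()})
a=[]
for n in("top","scene"):
    p,d=read_camera(n); m=camera_model(n); np.savez(n+"0.npz",p=p,d=d,**{k:np.array(v) for k,v in m.items()})
    R=cv2.Rodrigues(np.array(m["rvec"],float))[0]; print(n,m["fx"],m["cx"],m["cy"],(-R.T@np.array(m["tvec"])).round(3),R.round(2).tolist())
    cv2.imwrite(f"pics/{n}0.png",cv2.resize(p[:,:,::-1],(800,600),interpolation=cv2.INTER_CUBIC))
E
```

```text
{'clock': 0.0, 'joint_positions': [-82.885, 24.936, 1.431, 90.191, -0.665, 64.974, -4.303], 'joint_vel': [-0.02, 0.002, -0.1, 0.162, 0.043, -0.068, -0.016], 'joint_efforts': [-0.0, -66.785, 0.985, -31.447, -0.06, 0.043, 0.0], 'ee_pos': [0.14, 0.608, 0.226], 'tcp_rot': [-179.908, 0.008, 167.001], 'contact_force': [0.061, -0.829, -0.736], 'torque': [-0.017, 0.012, 0.023], 'width': 0.998}
top 419.7357409027684 255.73921188292934 191.42283382050093 [0.417 0.092 1.295] [[-0.02, -1.0, -0.03], [-0.99, 0.03, -0.15], [0.16, 0.03, -0.99]]
scene 361.2583722672662 254.23928745411322 192.8577854188731 [0.225 0.814 0.542] [[-0.9, -0.43, -0.03], [-0.19, 0.45, -0.87], [0.39, -0.78, -0.49]]
```

View pics/top0.png

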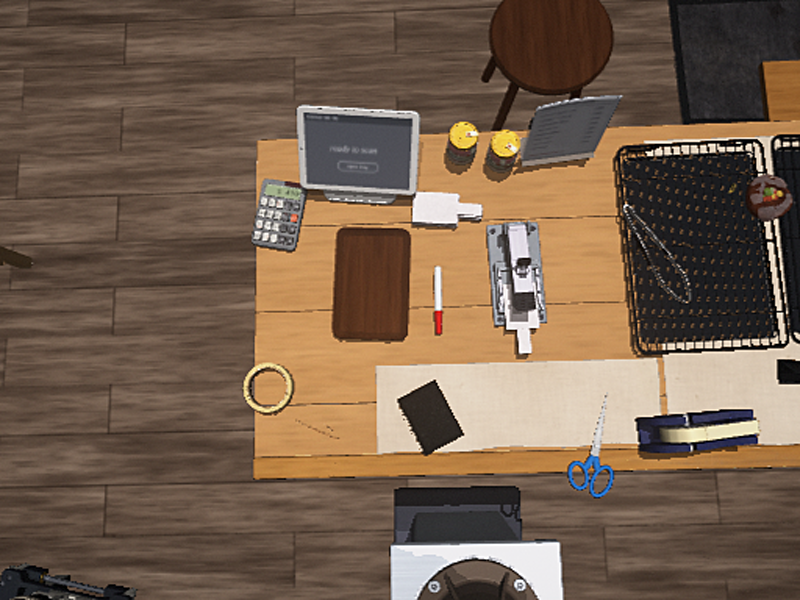

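View pics/scene0.png

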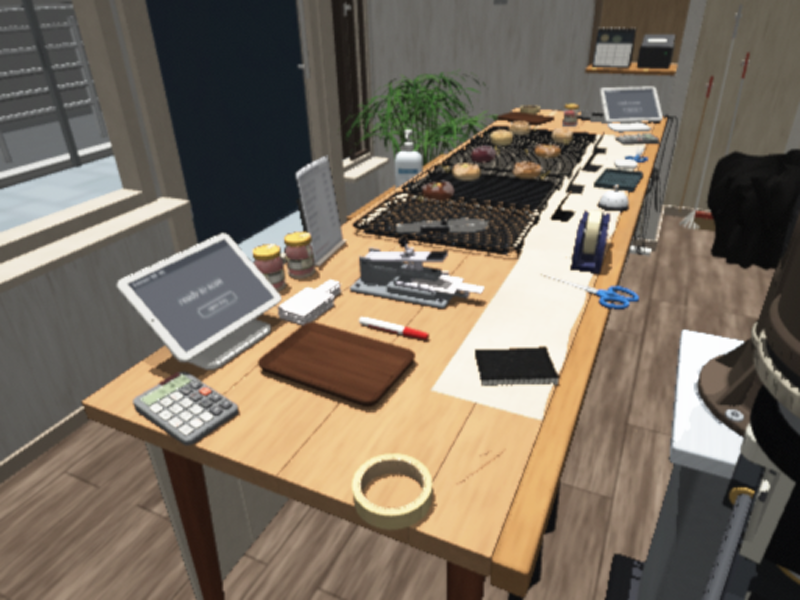

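The top view shows the press at about (515,290), with the tab end at (523,352) and the tray at (372,285). The pen is at (438,300), between them. The scene view agrees. Next I'll measure these from the pixels.

```bash
cat > h.py <<'E'
import numpy as np, cv2
from cell import *
def load(f): return dict(np.load(f))
def shot(n,f=None):
    m=camera_model(n); p,d=read_camera(n); o=dict(p=p,d=d,**{k:np.array(v) for k,v in m.items()})
    if f: np.savez(f,**o)
    return o
def cam(o):
    R=cv2.Rodrigues(o["rvec"].astype(float))[0]; return R,-R.T@o["tvec"].ravel()
def ray(o,uv,z):
    R,c=cam(o); uv=np.atleast_2d(uv).astype(float)
    r=np.c_[(uv[:,0]-o["cx"])/o["fx"],(uv[:,1]-o["cy"])/o["fy"],np.ones(len(uv))]@R
    return c+r*((z-c[2])/r[:,2])[:,None]
def cloud(o):
    R,c=cam(o); v,u=np.mgrid[:384,:512]; d=o["d"]
    return np.dstack([(u-o["cx"])/o["fx"]*d,(v-o["cy"])/o["fy"]*d,d])@R+c
def proj(o,P): return cv2.projectPoints(np.atleast_2d(P).astype(float),o["rvec"].astype(float),o["tvec"].astype(float),np.array([[o["fx"],0,o["cx"]],[0,o["fy"],o["cy"]],[0,0,1.]]),None)[0][:,0]
E
python3 - <<'E'
from h import *
o=load("top0.npz"); X=cloud(o); p=o["p"].astype(int)
hsv=cv2.cvtColor(o["p"],cv2.COLOR_RGB2HSV)
v,u=np.mgrid[:384,:512]
# tray
m=((u>205)&(u<268)&(v>140)&(v<225)&(p.sum(2)<230)).astype(np.uint8)
c=max(cv2.findContours(m,0,2)[0],key=cv2.contourArea)
W=ray(o,c[:,0],0.018)[:,:2]; r=cv2.minAreaRect((W*1000).astype(np.float32)); print("tray",r, "z",np.median(X[...,2][m>0]))
# tab: white pixels in front
m=((u>318)&(u<345)&(v>205)&(v<230)&(p.min(2)>170)&(hsv[...,1]<40)).astype(np.uint8)
c=max(cv2.findContours(m,0,2)[0],key=cv2.contourArea); W=ray(o,c[:,0],0.030)
print("tab",cv2.minAreaRect((W[:,:2]*1000).astype(np.float32)), np.median(X[...,2][m>0]), W.min(0),W.max(0))
# press region height bands
S=X[135:232,300:360]; z=S[...,2]
for lo,hi in((.005,.018),(.02,.035),(.045,.06),(.07,.125)):
    k=(z>lo)&(z<hi); print(lo,k.sum(),S[k].min(0).round(3),S[k].max(0).round(3))
k=((X[...,2]>.006)&(X[...,2]<.016)&(u>300)&(u<360)&(v>135)&(v<215))
print("foot",cv2.minAreaRect((X[k][:,:2]*1000).astype(np.float32)))
k=((X[...,2]>.058)&(u>310)&(u<350)&(v>135)&(v<215)); 
for x0 in np.arange(.4,.7,.02):
    q=k&(abs(X[...,0]-x0)<.01)
    if q.sum()>3: print(round(x0,2),q.sum(),X[q][:,1].min().round(4),X[q][:,1].max().round(4),np.median(X[q][:,2]).round(3),X[q][:,2].max().round(3))
print("pen",[X[a:b,275:290][X[a:b,275:290,2]>.006].mean(0).round(3) for a,b in((168,175),(205,214))])
cv2.imwrite("pics/c1.png",cv2.resize(o["p"][130:235,255:370,::-1],None,fx=5,fy=5,interpolation=cv2.INTER_CUBIC))
E
```

```text
tray ((650.3442993164062, 181.81878662109375), (149.05577087402344, 229.337158203125), 86.79012298583984) z 0.008790437135681506
tab ((535.7015991210938, -108.55363464355469), (60.2960319519043, 57.32124328613281), 88.36103820800781) 0.030558944186205084 [ 0.50669191 -0.13950904  0.03      ] [ 0.56520529 -0.07889042  0.03      ]
0.005 855 [ 0.489 -0.202  0.005] [ 0.794 -0.007  0.018]
0.02 816 [ 0.504 -0.151  0.02 ] [ 0.792 -0.017  0.035]
0.045 113 [ 0.592 -0.126  0.045] [ 0.759 -0.076  0.06 ]
0.07 569 [ 0.58  -0.127  0.07 ] [ 0.755 -0.078  0.118]
foot ((669.42138671875, -104.61077880859375), (178.4708251953125, 239.67086791992188), 87.37098693847656)
0.42 7 0.0925 0.0925 1.295 1.295
0.58 51 -0.124 -0.0892 0.092 0.098
0.6 85 -0.1247 -0.0892 0.09 0.097
0.62 79 -0.1239 -0.089 0.085 0.091
0.64 76 -0.1242 -0.0877 0.082 0.087
0.66 112 -0.1222 -0.087 0.09 0.118
0.68 51 -0.1215 -0.0864 0.076 0.117
pen [array([0.664, 0.055, 0.078]), array([0.562, 0.051, 0.013])]
```

View pics/c1.png

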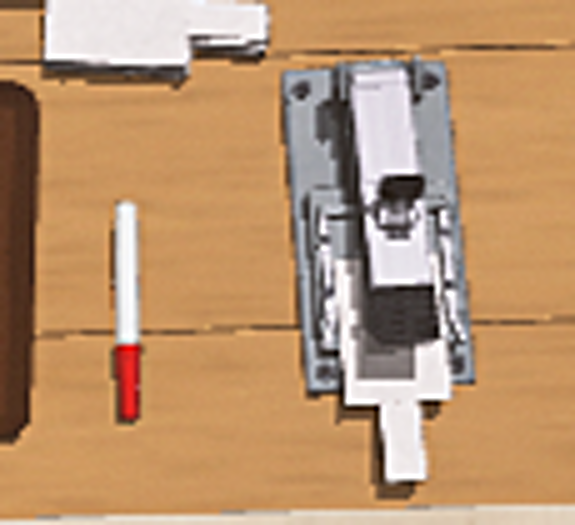

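The crop shows the foot plate corners at (283,72), (440,62), (475,382) and (308,397). The tab end is at (404,480), the pad at (403,312) and the lever top at (402,186).

```bash
python3 - <<'E'
from h import *
o=load("top0.npz")
f=lambda a,z:ray(o,np.array(a)/5.+[254.6,129.6],z).round(4)
C=f([(283,72),(440,62),(475,382),(308,397)],.011); print(C)
r,fr=C[:2].mean(0),C[2:].mean(0); d=r-fr; print("len",np.linalg.norm(d),"wid",np.linalg.norm(C[0]-C[1]),np.linalg.norm(C[3]-C[2]),"yaw",np.degrees(np.arctan2(d[1],d[0])))
yaw=np.arctan2(d[1],d[0]); mid=C.mean(0); e=np.array([np.cos(yaw),np.sin(yaw)])
O=mid[:2]-.0425*e; print("origin",O)
for n,a,z in(("tabend",[(383,482),(426,478)],.030),("pad",[(403,312)],.09),("lever",[(402,182)],.113),("bodyfront",[(345,402),(452,398)],.03)):
    P=f(a,z).mean(0)[:2]-O; print(n,P@e,P@[-e[1],e[0]], f(a,z).mean(0))
m=camera_model("wrist"); R=cv2.Rodrigues(np.array(m["rvec"],float))[0]; c=-R.T@np.array(m["tvec"])
s=read_state(); from scipy.spatial.transform import Rotation as Q
T=Q.from_euler("xyz",s["tcp_rot"],degrees=True); print("cam in tool",T.inv().apply(c-np.array(s["ee_pos"])),"axis",T.inv().apply(R[2]),"camx",T.inv().apply(R[0]),m["fx"])
print(T.as_matrix().round(3))
E
```

```text
[[ 0.7644 -0.0519  0.011 ]
 [ 0.7676 -0.1502  0.011 ]
 [ 0.5652 -0.16    0.011 ]
 [ 0.5589 -0.0578  0.011 ]]
len 0.20410101665596875 wid 0.09835207166094673 0.10239399396448995 yaw 2.2042165189839213
origin [ 0.62155645 -0.10660961]
tabend -0.11648148393202086 0.0002898564689646601 [ 0.50515 -0.1108   0.03   ]
pad -0.02360011170468844 0.0019187190069714281 [ 0.5979 -0.1056  0.09  ]
lever 0.04815830106543087 -0.0005430276723551055 [ 0.6697 -0.1053  0.113 ]
bodyfront -0.06822872330711685 -0.0005666434292923995 [ 0.5534 -0.1098  0.03  ]
cam in tool [ 7.98135574e-02  1.43924890e-04 -1.58509024e-01] axis [-2.92624494e-01 -7.61714450e-04  9.56227131e-01] camx [-1.38229880e-03  9.99998975e-01  3.73571478e-04] 296.03824428339857
[[-0.974  0.225 -0.   ]
 [ 0.225  0.974 -0.001]
 [-0.    -0.001 -1.   ]]
```

Measurements agree with the given sizes to within 2-3 mm. I put the press origin at about (0.6216, -0.1066) with yaw 2.2°, and the tag about 24.5 mm short of home. I'll move over the feed side and look with the wrist camera.

```bash
python3 -m jog '[[[0.5,0,0,0,0,0,-0.1325],[0.5,0,0,0,0,0,-0.1325],[0.5,-0.0217,-0.0523,0,0,0,0],[0.5,-0.0217,-0.0523,0,0,0,0],[0.5,-0.0217,-0.0523,0,0,0,0],[0.5,-0.0217,-0.0523,0,0,0,0],[0.5,-0.0217,-0.0523,0,0,0,0],[0.5,-0.0217,-0.0523,0,0,0,0]]]'
python3 -m jog '[[[0.5,-0.0217,-0.0523,0,0,0,0],[0.5,-0.0217,-0.0523,0,0,0,0],[0.5,-0.0217,-0.0523,0,0,0,0],[0.5,-0.0217,-0.0523,0,0,0,0],[0.5,-0.0217,-0.0523,0,0,0,0],[0.5,-0.0217,-0.0523,0,0,0,0],[0.5,-0.0217,-0.0523,0,0,0,0],[0.5,-0.0217,-0.0523,0,0,0,0]]]'
cat >> h.py <<'E'
YAW=np.radians(2.2); O=np.array([.6216,-.1066]); E=np.array([np.cos(YAW),np.sin(YAW)]); N=np.array([-E[1],E[0]])
def P(w): w=np.atleast_2d(w); d=w[:,:2]-O; return np.c_[d@E,d@N,w[:,2]].round(4)
def st():
    s=read_state(); print("t",round(s["clock"],2),"press",P(s["ee_pos"])[0],"rot",np.round(s["tcp_rot"],1),"F",np.round(s["contact_force"],1),"w",round(s["width"],3))
E
python3 - <<'E'
from h import *
st(); o=shot("wrist","w1.npz"); cv2.imwrite("pics/w1.png",cv2.resize(o["p"][:,:,::-1],(800,600),interpolation=cv2.INTER_CUBIC)); st()
E
```

```text
clock: 1.1
ee_pos: [0.2831, 0.2985, 0.2266]
tcp_rot: [180.0, -0.0, -177.8]
contact_force: [1.1, 0.2, -0.9]
width: 0.502
clock: 2.1
ee_pos: [0.4725, -0.1126, 0.2267]
tcp_rot: [180.0, 0.0, -177.8]
contact_force: [1.1, 1.1, 0.2]
width: 0.497
t 2.1 press [-0.1492 -0.0003  0.2267] rot [ 180.     0.  -177.8] F [1.1 1.1 0.2] w 0.497
t 2.15 press [-0.1473 -0.0079  0.2273] rot [-179.7    0.2 -178.1] F [ 2.9 -7.1  1.4] w 0.499
```

View pics/w1.png

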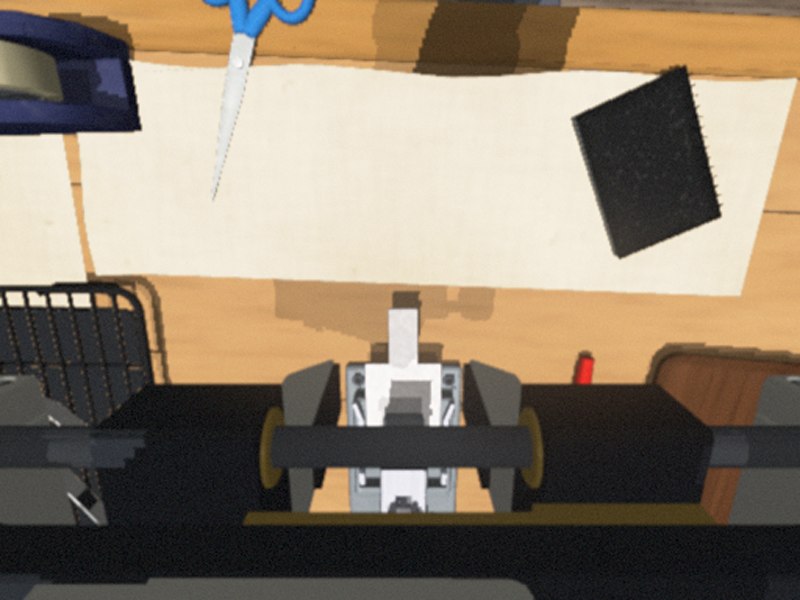

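The wrist view shows the tab end at about (403,308), with corners (389,308) and (418,308). The tool is still settling, so I'll take a fresh reading and compute again.

```bash
python3 -m jog '[[[0.5,0,0,0,0,0,0],[0.5,0,0,0,0,0,0],[0.5,0,0,0,0,0,0]]]'
python3 - <<'E'
from h import *
st(); o=shot("wrist","w2.npz"); st(); p=o["p"].astype(int)
v,u=np.mgrid[:384,:512]
m=((u>235)&(u<285)&(v>180)&(v<240)&(p.min(2)>165)&(p.max(2)-p.min(2)<25)).astype(np.uint8)
X=cloud(o); m&=(abs(X[...,2]-.03)<.008).astype(np.uint8)
Y=P(X[m>0]); print(len(Y),Y.min(0),Y.max(0),np.median(Y[:,2]))
for a in np.arange(-.125,-.04,.01):
    vv=np.where(m.any(1))[0]; q=P(ray(o,np.c_[u[m>0],v[m>0]],.03)); k=abs(q[:,0]-a)<.005
    if k.any(): print(a.round(3),q[k,1].min(),q[k,1].max(),q[:,0].min())
E
```

```text
clock: 2.52
ee_pos: [0.4717, -0.1096, 0.2266]
tcp_rot: [180.0, -0.0, -177.7]
contact_force: [-0.7, 0.6, -0.3]
width: 0.498
t 2.52 press [-0.1499  0.0027  0.2266] rot [ 180.    -0.  -177.7] F [-0.7  0.6 -0.3] w 0.498
t 2.58 press [-0.1498  0.0025  0.2267] rot [ 180.    -0.  -177.7] F [-0.3  0.3 -0.4] w 0.502
930 [-0.1197 -0.0241  0.0283] [-0.0627  0.0323  0.0325] 0.0304
-0.115 -0.0104 0.0123 -0.1194
-0.105 -0.0105 0.0124 -0.1194
-0.095 -0.0106 0.0125 -0.1194
-0.085 -0.0094 0.0126 -0.1194
-0.075 -0.0239 0.0322 -0.1194
-0.065 -0.024 0.0324 -0.1194
```

The tab is centred at y≈0.001 with no yaw error, and its end is at press x -0.119, so the tag is about 26 mm short. I'll descend with a 0.2 rad lean towards the robot, straddle the tab and grip.

```bash
python3 -m jog '[[[0.5,-0.012,-0.0005,0.055,0,0,0],[0.5,-0.013,-0.0005,0.055,0,0,0],[0.5,-0.012,-0.0005,0.0566,0,0,0],[0.5,0,0,0,0,-0.1,0],[0.5,0,0,0,0,-0.1,0],[0.5,0,0,0,0,0,0],[0.5,0,0,0,0,0,0]]]'
python3 - <<'E'
from h import *
st()
E
```

```text
clock: 3.45
ee_pos: [0.5101, -0.1107, 0.0608]
tcp_rot: [180.0, 11.5, -177.8]
contact_force: [0.0, -0.2, -0.1]
width: 0.504
t 3.45 press [-0.1116  0.0002  0.0608] rot [ 180.    11.5 -177.8] F [ 0.  -0.2 -0.1] w 0.504
```

```bash
python3 -m jog '[[[0.5,0.0045,0.0008,0.0205,0,0,0],[0.5,0.0050,0,0.0205,0,0,0],[0.5,0,0,0,0,0,0],[0.1,0,0,0,0,0,0],[0.1,0,0,0,0,0,0],[0.1,0,0,0,0,0,0],[0.1,0,0,0,0,0,0]]]' 15
python3 - <<'E'
from h import *
st()
E
```

```text
clock: 4.32
ee_pos: [0.5085, -0.1104, 0.0186]
tcp_rot: [-180.0, 11.5, -177.8]
contact_force: [0.4, 0.7, 1.6]
width: 0.254
t 4.33 press [-0.1132  0.0006  0.0186] rot [-180.    11.5 -177.8] F [0.4 0.7 1.6] w 0.254
```

```bash
python3 -m jog '[[[0.1,-0.0054,0,0.0011,0,0,0],[0.1,-0.0054,0,0.0011,0,0,0],[0.1,-0.0054,0,0.0011,0,0,0],[0.1,-0.0054,0,0.0011,0,0,0],[0.1,-0.0025,0,0.0005,0,0,0],[0.1,0,0,0,0,0,0],[0.1,0,0,0,0,0,0]]]'
python3 -c "
from h import *
st()"
python3 -m jog '[[[0.1,-0.0015,0,0.0003,0,0,0],[0.1,0,0,0,0,0,0]]]'
python3 -c "
from h import *
st()"
```

```text
clock: 5.2
ee_pos: [0.5327, -0.1097, 0.0185]
tcp_rot: [180.0, 11.5, -177.8]
contact_force: [-4.7, -0.6, 10.4]
width: 0.257
t 5.2 press [-0.0889  0.0003  0.0185] rot [ 180.    11.5 -177.8] F [-4.7 -0.6 10.4] w 0.257
clock: 5.45
ee_pos: [0.5338, -0.1096, 0.0184]
tcp_rot: [180.0, 11.4, -177.8]
contact_force: [-5.6, -0.6, 12.0]
width: 0.251
t 5.45 press [-0.0878  0.0003  0.0184] rot [ 180.    11.4 -177.8] F [-5.6 -0.6 12. ] w 0.251
```

```bash
python3 - <<'E'
from h import *
o=shot("scene","s2.npz"); t=shot("top","t2.npz"); st()
a=cv2.resize(o["p"][140:215,215:325,::-1],(550,375),interpolation=cv2.INTER_CUBIC)
b=cv2.resize(t["p"][140:235,305:360,::-1],(220,375),interpolation=cv2.INTER_CUBIC)
cv2.imwrite("pics/c2.png",np.hstack([a,b]))
E
```

```text
t 5.55 press [-0.0878  0.0003  0.0184] rot [ 180.    11.5 -177.8] F [-6.6 -0.1 11.9] w 0.252
```

View pics/c2.png

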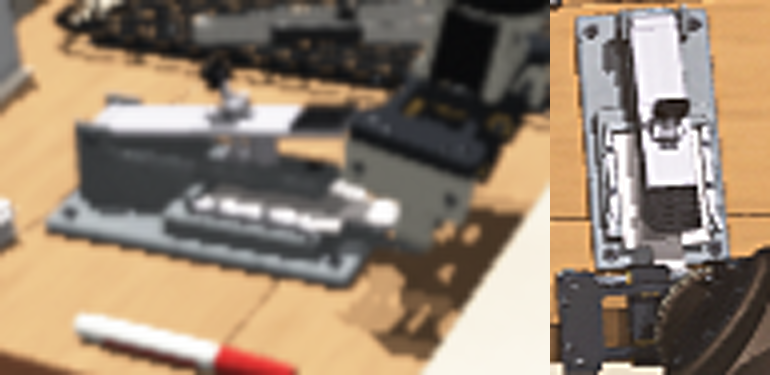

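The crop shows the gripper close to the paddle nose at (345,125), and a tag body corner at about (397,210). I'll check numerically that the paddle isn't being pushed down, and how far in the tag is.

```bash
python3 - <<'E'
from h import *
for f in("top0.npz","t2.npz"):
    o=load(f); Y=P(cloud(o).reshape(-1,3)); 
    for a in(-.04,-.03,-.02,0,.05,.08): 
        k=(abs(Y[:,0]-a)<.006)&(abs(Y[:,1])<.012)&(Y[:,2]>.06)&(Y[:,2]<.13); print(f,a,k.sum(),np.median(Y[k,2]).round(4) if k.any() else "")
for f in("scene0.npz","s2.npz"):
    o=load(f); X=cloud(o); p=o["p"].astype(int); Y=P(X.reshape(-1,3)).reshape(X.shape)
    m=(p.min(2)>150)&(abs(Y[...,2]-.03)<.006)&(abs(Y[...,1])<.034)&(Y[...,0]>-.13)&(Y[...,0]<.06)
    k=m&(abs(Y[...,1]-.02)<.008); print(f,m.sum(),Y[m].min(0),"body front x",np.sort(Y[k][:,0])[:5],np.median(Y[k][:,2]))
E
```

```text
top0.npz -0.04 24 0.0918
top0.npz -0.03 35 0.0922
top0.npz -0.02 35 0.0903
top0.npz 0 32 0.0849
top0.npz 0.05 31 0.1129
top0.npz 0.08 31 0.0725
t2.npz -0.04 25 0.0915
t2.npz -0.03 37 0.0921
t2.npz -0.02 33 0.0911
t2.npz 0 33 0.084
t2.npz 0.05 28 0.1131
t2.npz 0.08 32 0.0728
scene0.npz 211 [-0.1185 -0.0303  0.0255] body front x [-0.1167 -0.1136 -0.1084 -0.1043 -0.1041] 0.03
s2.npz 88 [-0.0733 -0.0257  0.0253] body front x [-0.0731 -0.0672 -0.0419 -0.0401 -0.0374] 0.0306
```

```bash
python3 -m jog '[[[0.5,0,0,0,0,0,0],[0.5,0,0,0,0,0,0],[0.5,0.02,0,-0.004,0,0,0],[0.5,0.0,0,-0.05,0,0,0],[0.5,0,0,-0.05,0,0,0],[0.5,0,0,-0.05,0,0,0],[0.5,0,0,0,0,0.1,0],[0.5,0,0,0,0,0.1,0]]]'
python3 -m jog '[[[0.5,0.02,0,-0.03,0,0,0],[0.5,0,0,0,0,0,0],[0.5,0,0,0,0,0,0]]]'
python3 - <<'E'
from h import *
st(); o=shot("wrist","w3.npz"); t=shot("top","t3.npz"); st(); p=o["p"].astype(int)
v,u=np.mgrid[:384,:512]; X=cloud(o); Y=P(X.reshape(-1,3)).reshape(X.shape)
m=(p.min(2)>150)&(p.max(2)-p.min(2)<25)&(abs(Y[...,2]-.03)<.008)&(abs(Y[...,1])<.04)&(Y[...,0]>-.16)&(Y[...,0]<0)
q=P(ray(o,np.c_[u[m],v[m]],.03)); print(m.sum(),q.min(0),q.max(0),np.median(Y[m][:,2]))
for a in np.arange(-.1,-.02,.01):
    k=abs(q[:,0]-a)<.005
    if k.any(): print(a.round(3),k.sum(),q[k,1].min(),q[k,1].max())
cv2.imwrite("pics/c3.png",np.hstack([cv2.resize(o["p"][170:340,200:320,::-1],(420,595),interpolation=cv2.INTER_CUBIC),cv2.resize(t["p"][140:235,305:360,::-1],(345,595),interpolation=cv2.INTER_CUBIC)]))
E
```

```text
clock: 6.55
ee_pos: [0.4842, -0.111, 0.1664]
tcp_rot: [180.0, -0.0, -177.8]
contact_force: [0.5, 0.2, -0.6]
width: 0.5
clock: 6.92
ee_pos: [0.464, -0.1118, 0.1948]
tcp_rot: [180.0, 0.0, -177.8]
contact_force: [-0.8, -0.2, -0.3]
width: 0.498
t 6.92 press [-0.1577  0.0008  0.1948] rot [ 180.     0.  -177.8] F [-0.8 -0.2 -0.3] w 0.498
t 7.03 press [-0.1579  0.0008  0.1946] rot [ 180.    -0.  -177.8] F [0.2 0.  0.3] w 0.497
668 [-0.0935 -0.0308  0.03  ] [-0.0003  0.0323  0.03  ] 0.0304
-0.09 133 -0.0105 0.011
-0.08 159 -0.0107 0.0122
-0.07 140 -0.0108 0.0123
-0.06 118 -0.0109 0.0123
-0.05 44 -0.0307 0.031
-0.04 50 -0.0308 0.0323
```

View pics/c3.png

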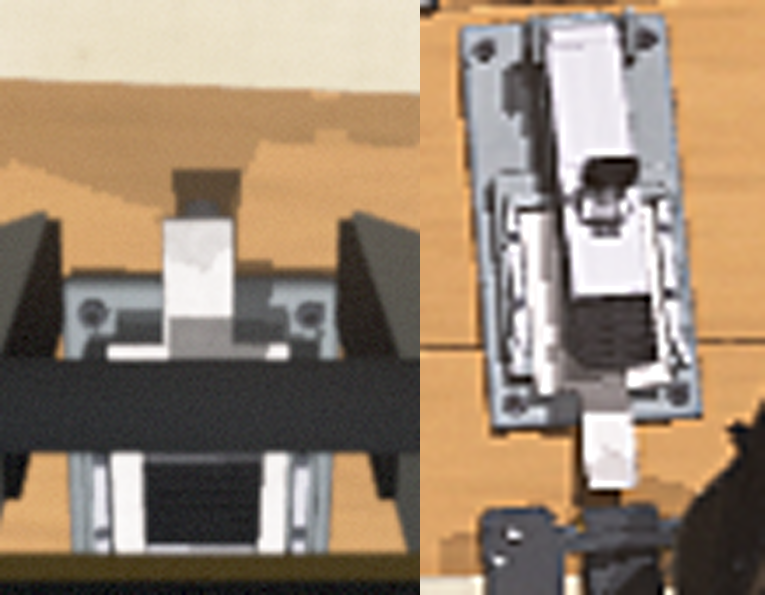

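The tab end is now at -0.0935, the tag has moved 25.9 mm, and it stopped against the stop with about 6 N, so it is home. Next I go behind the lever with the fingers shut.

```bash
python3 -m jog '[[[0,-0.058,0,0,0,0,0],[0,-0.058,0,0,0,0,0],[0,-0.058,0,0,0,0,0],[0,-0.060,0,0,0,0,0],[0,0,0,0,0,0,0],[0,0,0,0,0,0,0],[0,0,0,0.046,0,0,0],[0,0,0,0.046,0,0,0]]]' 15
python3 -m jog '[[[0,0,0,0,0,0,0],[0,0.004,0,0,0,0,0],[0,0.004,0,0,0,0,0],[0,0.004,0,0,0,0,0]]]'
python3 - <<'E'
from h import *
st(); t=shot("top","t4.npz");Y=P(cloud(t).reshape(-1,3)); 
E
```

```text
clock: 8.02
ee_pos: [0.6968, -0.1035, 0.1032]
tcp_rot: [180.0, 0.1, -177.9]
contact_force: [0.5, 0.4, -0.6]
width: 0.005
clock: 8.52
ee_pos: [0.6861, -0.1039, 0.1047]
tcp_rot: [-180.0, 0.1, -177.8]
contact_force: [0.0, -0.8, -0.5]
width: 0.003
t 8.53 press [0.0645 0.0002 0.1047] rot [-1.800e+02  1.000e-01 -1.778e+02] F [ 0.  -0.8 -0.5] w 0.003
```

```bash
python3 -m jog '[[[0,0.005,0,0,0,0,0],[0,0.005,0,0,0,0,0],[0,0.005,0,0,0,0,0],[0,0.005,0,0,0,0,0],[0,0.005,0,0,0,0,0],[0,0.005,0,0,0,0,0],[0,0.005,0,0,0,0,0],[0,0,0,0,0,0,0]]]'
python3 -m jog '[[[0,0.002,0,0,0,0,0],[0,0.002,0,0,0,0,0],[0,0,0,0,0,0,0]]]'
python3 - <<'E'
from h import *
st()
E
```

```text
clock: 9.57
ee_pos: [0.6509, -0.1049, 0.1033]
tcp_rot: [180.0, 0.1, -177.8]
contact_force: [2.9, 0.5, 2.0]
width: 0.005
clock: 9.95
ee_pos: [0.6487, -0.105, 0.1038]
tcp_rot: [-180.0, 0.2, -177.8]
contact_force: [6.8, -0.1, 1.5]
width: 0.008
t 9.95 press [0.0271 0.0005 0.1038] rot [-180.     0.2 -177.8] F [ 6.8 -0.1  1.5] w 0.008
```

```bash
python3 -m jog '[[[0,0.0015,0,0,0,0,0],[0,0,0,0,0,0,0],[0,-0.01,0,0,0,0,0],[0,0,0,-0.05,0,0,0],[0,0.03,0,0,0,0,0],[0,0.029,0,0,0,0,0],[0,0,0,0,0,0,0]]]'
python3 - <<'E'
from h import *
st()
t=shot("top","t5.npz"); s=shot("scene","s5.npz")
for o in (t,s):
    Y=P(cloud(o).reshape(-1,3)); k=(abs(Y[:,1])<.014)&(Y[:,2]>.1)&(Y[:,2]<.122)&(Y[:,0]>-.02)&(Y[:,0]<.08); print(k.sum(),Y[k].mean(0),Y[k].min(0),Y[k].max(0)) if k.any() else 0
cv2.imwrite("pics/c5.png",np.hstack([cv2.resize(s["p"][140:215,215:325,::-1],(550,375),interpolation=cv2.INTER_CUBIC),cv2.resize(t["p"][140:235,305:360,::-1],(220,375),interpolation=cv2.INTER_CUBIC)]))
E
```

```text
clock: 10.82
ee_pos: [0.5937, -0.1074, 0.1526]
tcp_rot: [179.9, -0.2, -177.9]
contact_force: [1.4, -0.3, -0.3]
width: 0.003
t 10.82 press [-0.0279  0.0003  0.1526] rot [ 179.9   -0.2 -177.9] F [ 1.4 -0.3 -0.3] w 0.003
1 [0.0112 0.0112 0.1116] [0.0112 0.0112 0.1116] [0.0112 0.0112 0.1116]
23 [0.01255652 0.00456957 0.10653478] [ 0.0081 -0.0115  0.1017] [0.0206 0.0136 0.1108]
```

View pics/c5.png

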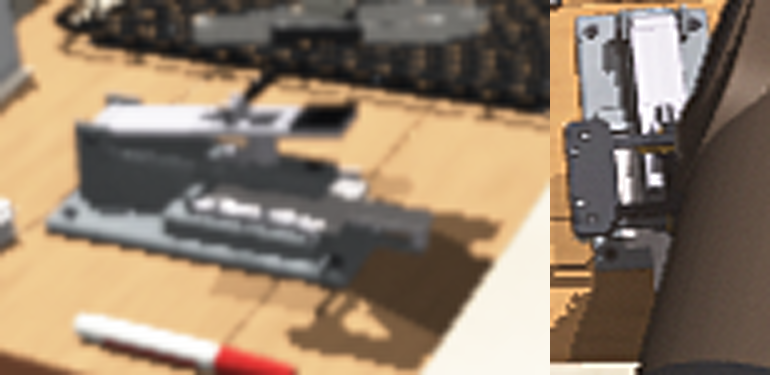

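The lever now leans to the nose, at (265,85) in the crop, with its top at press x≈0.010. Next I press the pad down.

```bash
python3 -m jog '[[[0,0,0,0.027,0,0,0],[0,0,0,0.026,0,0,0],[0,0,0,0.008,0,0,0],[0,0,0,0.008,0,0,0],[0,0,0,0.008,0,0,0],[0,0.001,0,0.006,0,0,0],[0,0.001,0,0.003,0,0,0],[0,0,0,0,0,0,0]]]'
python3 -c "
from h import *
st()"
```

```text
clock: 11.92
ee_pos: [0.5959, -0.1073, 0.0684]
tcp_rot: [-180.0, 0.2, -177.8]
contact_force: [-1.8, 0.2, 9.1]
width: 0.007
t 11.93 press [-0.0257  0.0002  0.0684] rot [-180.     0.2 -177.8] F [-1.8  0.2  9.1] w 0.007
```

```bash
python3 -m jog '[[[0,0,0,0.002,0,0,0],[0,0,0,0.001,0,0,0],[0,0,0,0,0,0,0]]]'
python3 -c "
from h import *
st()"
```

```text
clock: 12.3
ee_pos: [0.5959, -0.1074, 0.0671]
tcp_rot: [180.0, 0.2, -177.8]
contact_force: [-6.7, 2.9, 28.8]
width: 0.002
t 12.3 press [-0.0257  0.0002  0.0671] rot [ 180.     0.2 -177.8] F [-6.7  2.9 28.8] w 0.002
```

Force has jumped to 29 N with the tip at z 0.067, so the paddle is closed on the arm. Hold for over a second.

```bash
python3 -m jog '[[[0,0,0,0,0,0,0],[0,0,0,0,0,0,0],[0,0,0,0,0,0,0],[0,0,0,0,0,0,0],[0,0,0,0,0,0,0],[0,0,0,0,0,0,0],[0,0,0,0,0,0,0],[0,0,0,0,0,0,0]]]'
python3 -m jog '[[[0,0,0,0,0,0,0],[0,0,0,0,0,0,0],[0,0,0,0,0,0,0],[0,0,0,0,0,0,0]]]'
python3 -c "
from h import *
st()
s=shot('scene','s6.npz');Y=P(cloud(s).reshape(-1,3))
for f in('s5.npz','s6.npz'):
    Y=P(cloud(load(f)).reshape(-1,3))
    for a in (-.04,0,.03,.05): 
        k=(abs(Y[:,0]-a)<.006)&(abs(Y[:,1])<.016)&(Y[:,2]>.05)&(Y[:,2]<.1); print(f,a,k.sum(),np.median(Y[k,2]))
"
```

```text
clock: 13.3
ee_pos: [0.5959, -0.1074, 0.0671]
tcp_rot: [180.0, 0.2, -177.8]
contact_force: [-6.6, 1.6, 27.1]
width: 0.007
clock: 13.8
ee_pos: [0.5959, -0.1074, 0.0671]
tcp_rot: [180.0, 0.2, -177.8]
contact_force: [-7.7, 2.5, 27.5]
width: 0.002
t 13.8 press [-0.0257  0.0002  0.0671] rot [ 180.     0.2 -177.8] F [-7.7  2.5 27.5] w 0.002
s5.npz -0.04 22 0.0913
s5.npz 0 40 0.060399999999999995
s5.npz 0.03 49 0.0791
s5.npz 0.05 26 0.0547
s6.npz -0.04 54 0.07335
s6.npz 0 36 0.0647
s6.npz 0.03 39 0.0683
s6.npz 0.05 21 0.0647
```

```bash
python3 -m jog '[[[0,0,0,-0.008,0,0,0],[0,0,0,-0.010,0,0,0],[0,0,0,-0.012,0,0,0],[0,0,0,-0.008,0,0,0],[0,0,0,0,0,0,0],[0,0,0,0,0,0,0]]]'
python3 -c "
from h import *
st()"
```

```text
clock: 14.6
ee_pos: [0.5937, -0.107, 0.1015]
tcp_rot: [180.0, -0.1, -177.8]
contact_force: [0.5, 0.7, -0.1]
width: 0.004
t 14.6 press [-0.0279  0.0007  0.1015] rot [ 1.800e+02 -1.000e-01 -1.778e+02] F [ 0.5  0.7 -0.1] w 0.004
```

Now push the lever rearward, from x -0.028 to about +0.028.

```bash
python3 -m jog '[[[0,-0.010,0,-0.0015,0,0,0],[0,-0.010,0,0,0,0,0],[0,-0.006,0,0,0,0,0],[0,-0.006,0,0,0,0,0],[0,-0.006,0,0,0,0,0],[0,-0.006,0,0,0,0,0],[0,-0.006,0,0,0,0,0],[0,-0.005,0,0,0,0,0]]]'
python3 -m jog '[[[0,-0.002,0,0,0,0,0],[0,0,0,0,0,0,0]]]'
python3 -c "
from h import *
st()"
```

```text
clock: 15.6
ee_pos: [0.6494, -0.105, 0.1033]
tcp_rot: [180.0, -0.0, -177.8]
contact_force: [-2.1, -0.7, -0.0]
width: 0.009
clock: 15.85
ee_pos: [0.6503, -0.105, 0.1031]
tcp_rot: [180.0, -0.1, -177.8]
contact_force: [-4.9, 0.2, 1.6]
width: 0.004
t 15.85 press [0.0287 0.0005 0.1031] rot [ 1.800e+02 -1.000e-01 -1.778e+02] F [-4.9  0.2  1.6] w 0.004
```

```bash
python3 -m jog '[[[0,-0.002,0,0,0,0,0],[0,-0.001,0,0,0,0,0],[0,0,0,0,0,0,0]]]'
python3 -c "
from h import *
st()"
python3 -m jog '[[[0,0.008,0,0,0,0,0],[0,0.02,0,-0.04,0,0,0],[0,0.05,0,-0.01,0,0,0],[0.5,0.05,0,0,0,0,0],[0.5,0.05,0,0,0,0,0],[0.5,0,0,0,0,0,0],[0.5,0,0,0,0,0,0]]]'
python3 - <<'E'
from h import *
st(); t=shot("top","t7.npz"); s=shot("scene","s7.npz"); w=shot("wrist","w7.npz")
for o in (load("top0.npz"),t,load("scene0.npz"),s):
    Y=P(cloud(o).reshape(-1,3)); k=(abs(Y[:,1])<.014)&(Y[:,2]>.1)&(Y[:,2]<.122)&(Y[:,0]>-.02)&(Y[:,0]<.08); print(k.sum(),Y[k].mean(0),Y[k].min(0),Y[k].max(0)) if k.any() else print(0)
    k=(abs(Y[:,0]+.03)<.008)&(abs(Y[:,1])<.014)&(Y[:,2]>.06)&(Y[:,2]<.12); print(" pad",k.sum(),np.median(Y[k,2]))
o=w;p=o["p"].astype(int); v,u=np.mgrid[:384,:512]; X=cloud(o); Y=P(X.reshape(-1,3)).reshape(X.shape)
m=(p.min(2)>130)&(p.max(2)-p.min(2)<25)&(abs(Y[...,2]-.03)<.008)&(abs(Y[...,1])<.04)&(Y[...,0]>-.16)&(Y[...,0]<0)
q=P(ray(o,np.c_[u[m],v[m]],.03)); print(m.sum(),q.min(0),q.max(0)); k=q[:,0]<-.06; print(q[k].min(0),q[k].max(0))
cv2.imwrite("pics/c7.png",np.hstack([cv2.resize(s["p"][140:215,215:325,::-1],(550,375),interpolation=cv2.INTER_CUBIC),cv2.resize(t["p"][140:235,305:360,::-1],(220,375),interpolation=cv2.INTER_CUBIC)]))
E
```

```text
clock: 16.23
ee_pos: [0.6508, -0.105, 0.1028]
tcp_rot: [179.9, -0.4, -177.9]
contact_force: [-12.9, 0.6, 5.7]
width: 0.004
t 16.23 press [0.0293 0.0005 0.1028] rot [ 179.9   -0.4 -177.9] F [-12.9   0.6   5.7] w 0.004
clock: 17.1
ee_pos: [0.4778, -0.1115, 0.1542]
tcp_rot: [-180.0, 0.2, -177.8]
contact_force: [-0.4, -0.2, 0.5]
width: 0.393
t 17.1 press [-0.1439  0.0007  0.1542] rot [-180.     0.2 -177.8] F [-0.4 -0.2  0.5] w 0.393
49 [0.04509796 0.00042857 0.1107102 ] [ 0.0385 -0.0136  0.1005] [0.0519 0.0133 0.118 ]
 pad 51 0.0922
49 [0.04514082 0.00079592 0.11007551] [ 0.0386 -0.0123  0.1013] [0.0526 0.0134 0.117 ]
 pad 48 0.09255
32 [0.04330938 0.00309375 0.10820625] [ 0.0364 -0.0107  0.1005] [0.0504 0.0133 0.1148]
 pad 20 0.0915
32 [0.04292812 0.00346563 0.10850937] [ 0.0372 -0.011   0.1006] [0.0486 0.0137 0.1151]
 pad 18 0.091
1219 [-0.0941 -0.0395  0.03  ] [0.004  0.0406 0.03  ]
[-0.0941 -0.0108  0.03  ] [-0.0601  0.0117  0.03  ]
```

View pics/c7.png

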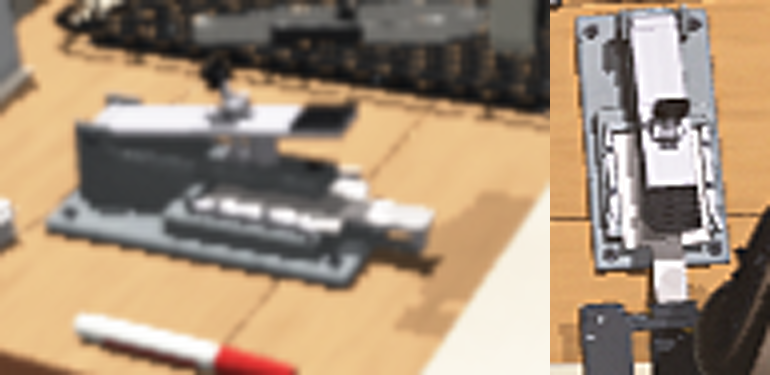

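The lever and pad positions match the start (locked, up), and the tag is still home with its tab end at -0.094. I'll grip the tab again, leaning as before.

```bash
python3 -m jog '[[[0.5,0,0,0,0,-0.1,0],[0.5,0,0,0,0,-0.1,0],[0.5,-0.0067,0,0.036,0,0,0],[0.5,-0.0067,0,0.036,0,0,0],[0.5,-0.0067,0,0.036,0,0,0],[0.5,-0.0067,0,0.026,0,0,0],[0.5,0,0,0.01,0,0,0],[0.5,0,0,0,0,0,0]]]'
python3 -c "
from h import *
st()"
python3 -m jog '[[[0.1,0,0,0,0,0,0],[0.1,0,0,0,0,0,0],[0.1,0,0,0,0,0,0],[0.1,0,0,0,0,0,0]]]' 25
python3 -c "
from h import *
st()"
```

```text
clock: 18.25
ee_pos: [0.531, -0.1097, 0.0172]
tcp_rot: [180.0, 11.4, -177.8]
contact_force: [-0.5, -0.2, 0.9]
width: 0.499
t 18.25 press [-0.0907  0.0004  0.0172] rot [ 180.    11.4 -177.8] F [-0.5 -0.2  0.9] w 0.499
clock: 18.75
ee_pos: [0.5315, -0.1095, 0.0183]
tcp_rot: [180.0, 11.5, -177.8]
contact_force: [-2.7, 1.2, 6.9]
width: 0.25
t 18.75 press [-0.0901  0.0006  0.0183] rot [ 180.    11.5 -177.8] F [-2.7  1.2  6.9] w 0.25
```

```bash
python3 -m jog '[[[0.1,0.0098,0,-0.002,0,0,0],[0.1,0.0147,0,-0.003,0,0,0],[0.1,0.0147,0,-0.003,0,0,0],[0.1,0.0147,0,-0.003,0,0,0],[0.1,0.0147,0,-0.003,0,0,0],[0.1,0.0147,0,-0.003,0,0,0],[0.1,0.0147,0,-0.003,0,0,0],[0.1,0,0,0,0,0,0]]]'
python3 - <<'E'
from h import *
st(); t=shot("top","t8.npz"); s=shot("scene","s8.npz")
cv2.imwrite("pics/c8.png",np.hstack([cv2.resize(s["p"][130:230,215:365,::-1],(540,360),interpolation=cv2.INTER_CUBIC),cv2.resize(t["p"][140:265,300:370,::-1],(202,360),interpolation=cv2.INTER_CUBIC)]))
E
```

```text
clock: 19.75
ee_pos: [0.4296, -0.1134, 0.0177]
tcp_rot: [180.0, 11.4, -177.9]
contact_force: [0.5, 0.2, -0.3]
width: 0.252
t 19.75 press [-0.1921  0.0006  0.0177] rot [ 180.    11.4 -177.9] F [ 0.5  0.2 -0.3] w 0.252
```

View pics/c8.png

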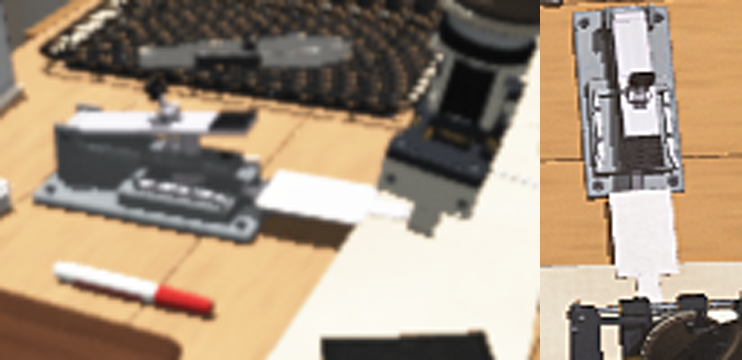

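The tag is fully clear of the press and held flat by the tab (340,195 in the crop). Next I lift it and carry it over the tray.

```bash
python3 -m jog '[[[0.1,-0.0072,0,-0.0353,0,0,0],[0.1,-0.0072,0,-0.0353,0,0,0],[0.1,0,0.04,0,0,0,0],[0.1,0,0.04,0,0,0,0],[0.1,0,0.03,0,0,0,0],[0.1,-0.0324,0.0353,0.0066,0,0,0],[0.1,-0.0324,0.0353,0.0066,0,0,0],[0.1,-0.0324,0.0353,0.0066,0,0,0]]]'
python3 -m jog '[[[0.1,-0.0324,0.0353,0.0066,0,0,0],[0.1,-0.0324,0.0353,0.0066,0,0,0],[0.1,0,0,0,0,0,0],[0.1,0,0,0,0,0,0],[0.1,0,0,0,0,0,0]]]'
python3 - <<'E'
from h import *
st(); t=shot("top","t9.npz"); s=shot("scene","s9.npz")
cv2.imwrite("pics/c9.png",np.hstack([cv2.resize(s["p"][170:300,130:310,::-1],(540,390),interpolation=cv2.INTER_CUBIC),cv2.resize(t["p"][130:250,200:290,::-1],(292,390),interpolation=cv2.INTER_CUBIC)[:,:260]]))
E
```

```text
clock: 20.85
ee_pos: [0.5237, 0.1082, 0.09]
tcp_rot: [-180.0, 11.5, -177.8]
contact_force: [0.4, -0.7, -0.1]
width: 0.249
clock: 21.48
ee_pos: [0.585, 0.1782, 0.0897]
tcp_rot: [-180.0, 11.4, -177.9]
contact_force: [-0.1, 0.5, -1.1]
width: 0.249
t 21.48 press [-0.0256  0.286   0.0897] rot [-180.    11.4 -177.9] F [-0.1  0.5 -1.1] w 0.249
```

View pics/c9.png

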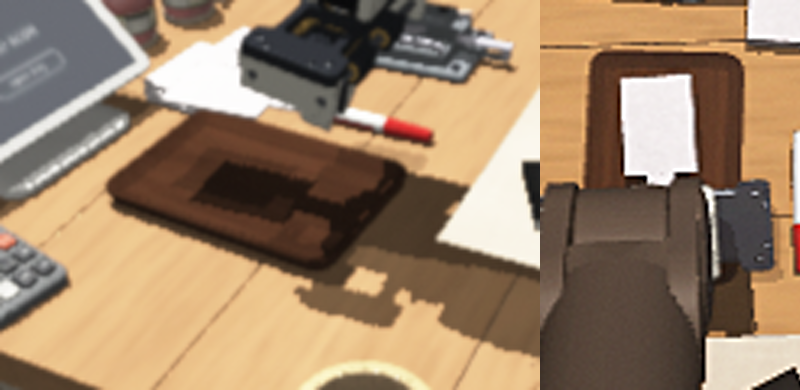

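The tag hangs level over the tray (right crop, body at 622–695). I'll check its place against the tray before lowering.

```bash
python3 - <<'E'
from h import *
t=load("t9.npz"); X=cloud(t); p=t["p"].astype(int)
m=(p.min(2)>150)&(abs(X[...,2]-.1)<.03)&(X[...,1]>.1)&(X[...,1]<.26)&(X[...,0]>.55)&(X[...,0]<.8)
print(m.sum(),X[m].min(0).round(3),X[m].max(0).round(3),"near/far z",[np.median(X[m&(abs(X[...,0]-a)<.01)][:,2]).round(4) for a in(.64,.67,.70)], "y",[X[m&(abs(X[...,0]-a)<.01)][:,1].mean().round(4) for a in(.64,.67,.70)])
E
```

```text
673 [0.622 0.148 0.092] [0.721 0.212 0.106] near/far z [np.float64(0.1007), np.float64(0.0996), np.float64(0.0989)] y [np.float64(0.1796), np.float64(0.1807), np.float64(0.1804)]
```

```bash
python3 -m jog '[[[0.1,0.005,0,0.0245,0,0,0],[0.1,0.005,0,0.0245,0,0,0],[0.1,0.003,0,0.0147,0,0,0],[0.1,0.0022,0,0.011,0,0,0],[0.1,0,0,0,0,0,0],[0.1,0,0,0,0,0,0]]]'
python3 -c "
from h import *
st()"
python3 -m jog '[[[0.32,0,0,0,0,0,0],[0.42,0,0,0,0,0,0],[0.42,0,0,0,0,0,0],[0.42,0,0,0,0,0,0],[0.42,0,0,0,0,0,0]]]'
python3 -m jog '[[[0.42,-0.002,0,-0.01,0,0,0],[0.42,-0.005,0,-0.025,0,0,0],[0.42,-0.01,0,-0.05,0,0,0],[0.42,-0.01,0,-0.05,0,0,0],[0.42,0.055,0,-0.02,0,0,0],[0.42,0.055,0,-0.02,0,0,0],[0.42,0.055,0,-0.01,0,0,0],[0.42,0,0,0,0,0,0]]]'
python3 - <<'E'
from h import *
st(); t=shot("top","t10.npz"); X=cloud(t); p=t["p"].astype(int)
m=(p.min(2)>150)&(X[...,2]<.04)&(X[...,1]>.11)&(X[...,1]<.26)&(X[...,0]>.55)&(X[...,0]<.76)
print(m.sum(),X[m].min(0).round(3),X[m].max(0).round(3),"z",[np.median(X[m&(abs(X[...,0]-a)<.01)][:,2]).round(4) for a in(.60,.64,.67,.70)])
v,u=np.mgrid[:384,:512]
k=((u>205)&(u<268)&(v>140)&(v<225)&(p.sum(2)<230)).astype(np.uint8)
c=max(cv2.findContours(k,0,2)[0],key=cv2.contourArea); print(cv2.minAreaRect((ray(t,c[:,0],.018)[:,:2]*1000).astype(np.float32)))
cv2.imwrite("pics/c10.png",cv2.resize(t["p"][120:260,190:370,::-1],(720,560),interpolation=cv2.INTER_CUBIC))
E
```

```text
clock: 22.32
ee_pos: [0.586, 0.1793, 0.0141]
tcp_rot: [180.0, 11.5, -177.8]
contact_force: [-0.1, -0.2, 0.6]
width: 0.244
t 22.32 press [-0.0246  0.2871  0.0141] rot [ 180.    11.5 -177.8] F [-0.1 -0.2  0.6] w 0.244
clock: 22.95
ee_pos: [0.5855, 0.1793, 0.0135]
tcp_rot: [180.0, 11.5, -177.8]
contact_force: [-0.3, -0.3, -0.0]
width: 0.422
clock: 23.95
ee_pos: [0.4086, 0.1738, 0.1666]
tcp_rot: [179.9, 11.2, -177.5]
contact_force: [0.9, 1.1, 0.5]
width: 0.42
t 23.95 press [-0.2021  0.2883  0.1666] rot [ 179.9   11.2 -177.5] F [0.9 1.1 0.5] w 0.42
686 [0.584 0.149 0.005] [0.722 0.215 0.021] z [np.float64(0.0141), np.float64(0.0137), np.float64(0.0137), np.float64(0.0132)]
((650.3262939453125, 181.49862670898438), (148.2327880859375, 229.33595275878906), 86.79074096679688)
```

View pics/c10.png

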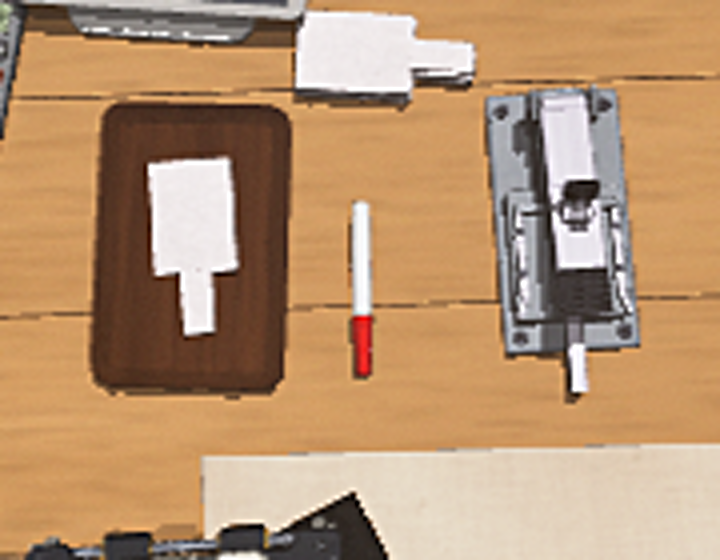

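The tag lies flat in the tray (190,245) with its top about 13–14 mm up. The tray and the bystanders in view haven't moved, the lever is back and the paddle is up. I'll let the arm settle, then hand in.

```bash
python3 -m jog '[[[0.42,0,0,0,0,0,0],[0.42,0,0,0,0,0,0],[0.42,0,0,0,0,0,0],[0.42,0,0,0,0,0,0]]]'; python3 -c "
from h import *
st(); print(hand_in())"
```

```text
clock: 24.5
ee_pos: [0.4141, 0.1721, 0.1673]
tcp_rot: [-180.0, 11.5, -177.9]
contact_force: [-0.1, 0.0, 0.3]
width: 0.419
t 24.5 press [-0.1966  0.2865  0.1673] rot [-180.    11.5 -177.9] F [-0.1  0.   0.3] w 0.419
the job is handed in; nothing more can be done
None
```

I embossed the tag, laid it flat in the tray and handed the job in at 24.5 s of the 61 s allowed. `hand_in()` reports no verdict, so what follows is from my own measurements.

- **Tag home:** pushed in 26 mm by its tab until it met the stop with about 6 N; afterwards the tab end measured at press x -0.0935 m (-0.093 is fully home).
- **Lever forward:** flipped until it met its stop; its top measured near press x 0.01 m.
- **Squeeze:** the paddle was held down with 27–29 N for about 1.5 s, tip height 0.067 m (closed is 0.0675 m). I could not measure the force of the punch on the tag itself.
- **Press safe again:** before the tag was pulled out, the depth readings of the lever and pad matched the starting ones within 1 mm, with the tag still home.
- **In the tray:** the tag lies flat, its top about 13–14 mm above the counter and level to about 1 mm. Its origin is roughly 26 mm past the tray's centre.
- **Tray and bystanders:** the tray moved less than 1 mm by measurement. The pen and the blank stack look unmoved in the last picture. The order pad was partly covered by the arm, and I did not check the tape at the end.

**Unexplained reading:** while pushing the tag home, the wrist showed an upward force of about 12 N. It was most likely the tab pressing on the tongue. The paddle had not moved, and the force went away when I let go.

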